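Pop the bead box open at the hat-painting table

ROBOT

A 6-joint arm with a two-finger parallel gripper is mounted at the origin on the work surface. World frame = base frame: x ahead of the robot, y to its left, z up, the work surface at z = 0. Lengths are in mm, angles in rad, forces in N, time in s.
With the tool pointing down it reaches from about 250 to 800 mm from the base axis. Payload 8.5 kg.
Tool frame: the origin (TCP) lies midway between the tips of the shut fingers; the grasp point (between the pads) lies 19 mm behind it; z points along the fingers, y is the direction in which the jaws open and shut (so a half turn about z gives the same grasp; the last joint's range is limited). The gripper opens to 85 mm and grips with 20 to 120 N. Pads are 22 mm wide; open, the fingers measure 114 mm over their backs; the gripper's body (76 mm by 85 mm) begins 54 mm behind the grasp point. The pads swing forward as they close: fully open they stand 13 mm farther back than shut.
Start: joints at [1.296, 0.238, -0.013, 1.319, 0, 1.571], TCP at [142.447, 505.26, 231.276] pointing down, gripper open.
Joint ranges: [-2.66, 2.66], [-1.03, 1.9], [-1.14, 1.46], [-1.82, 2.27], [-1.45, 1.34], [-3.14, 3.14]. Speed limits (rad/s): [2.22, 2.22, 2.79, 3.14, 3.14, 3.14].

INTERFACE

Orientations are given as a unit quaternion [x, y, z, w].
In Python, from station import observe, camera, camera_model, finish_job gives the robot as it stands.
- The arm moves only by the tool servo_tool, never from a script. Its argument "steps" is text: rows parted by semicolons, each of 4 numbers parted by spaces: the shift along the tool's x, y, z in m, then the turn about the tool's z in rad. A call has exactly 10 rows; each row is the pose to reach, as a shift and turn from the pose commanded when the call began, along the tool's axes at that moment; what a row does not reach only later rows make up. A row lasts 1/10 s, in which the tool goes at most 50 mm and 8.59 degrees, less where a joint would pass 70% of its speed; a pose out of reach is approached as far as the arm can. A call with a gripper value outside its range is refused whole. "hand" is the opening, from 0 (shut) to 1 (fully open), set as the call begins (left out, the last holds). The fingers move at their own pace and stop on an object; the grip force is fixed at half the most. Time passes only in rows, so rows that repeat a pose let the fingers close, or fill a call up. It gives the time, the measured TCP pose, the force and the opening at its end, in the units of the state.
- observe(): the state, without advancing time (a new reading comes with each control period).
- camera(name): name is "side" or "top"; returns the picture (420x560x3 uint8, red, green, blue); there is no depth.
- camera_model(name): a dict with "fovy" (degrees; the focal length in pixels is half the picture's height over the tangent of half this angle, whatever the lens; pixels are square), "cx", "cy" (the principal point, pixels), "D" ([k1, k2, p1, p2, k3] as OpenCV has them; the pictures are not rectified), "eye" and "attitude" of the camera in the world. Camera axes: x right, y down, z forward; pixel columns grow to the right and rows downward; lengths in mm; the calibration is good to about 2 mm. A picture is of the moment at which its call begins. camera_model takes no time and is no camera call.
- finish_job(): hands the job in, once; it reports no verdict.
The state is a dict: "t": time; "joints": joint angles; "qd": joint speeds; "joint_torque": joint torques, N m; "tcp_pos": TCP position; "eef_rot": TCP orientation; "ft_force": force on the tool from outside, world axes, zero at the start; "ft_torque": the same for the moment, N m; "grip_width": finger opening in mm.
Only numpy, scipy, OpenCV 4.12 (cv2) and the standard library are available. Lean on these libraries where they do the work, as an engineer would, in place of code of your own. Each camera call takes 0.05 s, during which the arm holds its last target.

TASK

Beads are wanted for the helmet: with the fingertips press once on the black pad of the yellow hatch until its push-push latch lets go, then draw back and let the hatch pop up by itself. Wait a second or two with your fingers off it to see that it stays open; do not push it down again. Leave the blue hatch shut and everything else on the table where it is; nothing is to be lifted.

Things in the scene. Friction and masses are not known exactly. Their poses are not given: they have to be found in the camera images.
- yellow_box: White box fixed to the table, 140 (x) x 120 (y) x 90 mm tall; origin under its centre, z up, front at -x. In its top a yellow hatch, 86 (x) x 106 (y) x 6 mm, top level with the rim; hinge along y, 25 mm behind the centre (+x side); free edge at the front, 3 mm inside the 5 mm wall. Holds the beads.
- yellow_press (a point): Centre of the top of the black round pad (22 mm across, 2 mm proud) near the front edge of the yellow hatch, where it is pressed: 66 mm from the hinge line, 93 mm above the table while shut. It moves with the hatch; while the hatch is shut its axes are those of the box (x towards the hinge, z up).
- yellow_hatch (a joint): Yellow hatch angle, rad: 0 shut, negative pressed in (stop at -0.07), positive open. Push-push latch: press the pad down 3 mm or more (2 to 4 N; stop at 4.6 mm) and let go: the hatch follows the finger up and springs by itself to about 1.0 in about 1 s, its front edge rising and turning back towards the hinge. Pressing the open hatch fully down latches it shut again. The one to open.
- blue_box: White box fixed to the table, 140 (x) x 120 (y) x 90 mm tall; origin under its centre, z up, front at -x. In its top a blue hatch, 86 (x) x 106 (y) x 6 mm, top level with the rim; hinge along y, 25 mm behind the centre (+x side); free edge at the front, 3 mm inside the 5 mm wall. Holds the buttons; which box stands left or right varies.
- blue_press (a point): Centre of the top of the black round pad (22 mm across, 2 mm proud) near the front edge of the blue hatch, where it is pressed: 66 mm from the hinge line, 93 mm above the table while shut. It moves with the hatch; while the hatch is shut its axes are those of the box (x towards the hinge, z up).
- blue_hatch (a joint): Blue hatch angle, rad: 0 shut, negative pressed in (stop at -0.07), positive open. Push-push latch: press the pad down 3 mm or more (2 to 4 N; stop at 4.6 mm) and let go: the hatch follows the finger up and springs by itself to about 1.0 in about 1 s, its front edge rising and turning back towards the hinge. Pressing the open hatch fully down latches it shut again. To be left shut.
- glue_stick: Standing glue stick, white with an orange cap, 29 mm across, 98 mm tall; origin under its centre. Bystander.
- tape_roll: Flat roll of teal tape, 80 mm across, 22 mm tall; origin under its centre. Bystander.
- paint_jar: Pink paint jar with a red cap, 50 mm across, 65 mm tall; origin under its centre. Bystander.
- stamp: Wooden hand stamp with a knob, 45 x 45 mm, 66 mm tall; origin under its centre. Bystander.
- pen_cup: Blue cup of standing markers, 76 mm across, 138 mm tall with the markers; origin under its centre. Bystander.
- eraser: Pink eraser lying flat, 28 x 55 x 15 mm; origin under its centre. Bystander.

How it is judged:
By the outcome, as a careful person would: the job done as asked, in the order asked, and still so for the second after the job is handed in, with the robot touching nothing.
It also fails if it takes over 32 s, if anything falls off the work surface, if the arm or the gripper's body presses on something with over 40 N, if the wrist force passes 120 N, or if a joint passes its speed limit or range.

## Working session

There is one attempt and no reset: what is moved stays moved. The work goes in short steps, Python scripts to look and compute and a tool call to move; the robot and the scene stay as the last step left them, time stands still between calls to the robot, and variables do not carry over. Pictures are saved under pics/ and viewed, and the job is handed in when it is done.

Besides the shell and the picture viewer there is one more tool, called after "Call:" as name(argument=value, ...) on one line, values as JSON. servo_tool: Moves the arm, as the interface text tells. Its arguments: {"type":"object","properties":{"steps":{"type":"string"},"hand":{"type":"number"}},"required":["steps"]}

```bash
mkdir -p pics; python3 - <<'E'
from station import *
import cv2
s=observe();print(s['t'],s['tcp_pos'],s['eef_rot'],s['ft_force'],s['grip_width'])
for n in('top','side'):
    cv2.imwrite(f'pics/{n}0.png',camera(n)[:,:,::-1]);print(camera_model(n))
E
```

```text
0.0 [142.35849064 504.90143491 230.68049412] [ 1.36976090e-01  9.90574093e-01 -7.14464714e-04 -8.52073460e-05] [-0.03257139 -0.80595019  0.18340025] 85.19691527789321
{'fovy': 43.12683545997716, 'cx': 275.47219792325774, 'cy': 211.54326216102777, 'D': array([-0.14741327,  0.        ,  0.        ,  0.        ,  0.        ]), 'eye': array([ 300.55482848,    8.6318919 , 1462.17089845]), 'attitude': array([-0.69248001,  0.71337891, -0.0782567 ,  0.07374186])}
{'fovy': 56.67774738321018, 'cx': 278.9314274714167, 'cy': 208.39152104251005, 'D': array([-0.03685956,  0.        ,  0.        ,  0.        ,  0.        ]), 'eye': array([ 439.56389549, -874.25717773,  653.36633465]), 'attitude': array([ 0.87270709, -0.08106456,  0.03159632, -0.48042955])}
```

View pics/top0.png

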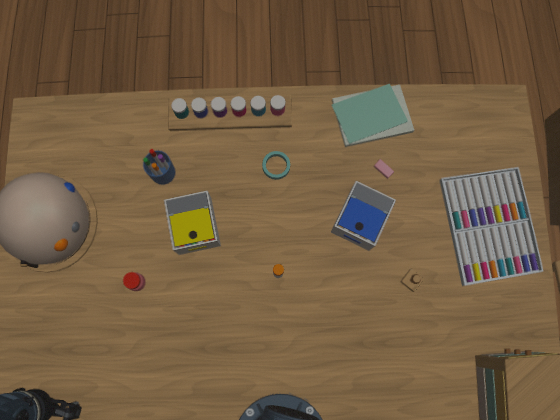

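View pics/side0.png

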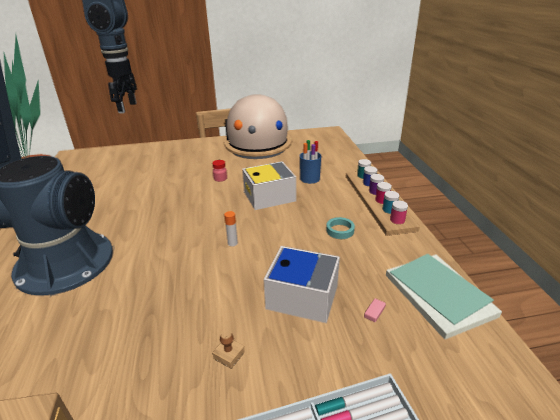

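The yellow hatch is the left box in the top view, with its black pad near (193,235). In the side view it is the far box, with the pad near (256,174). Next I'll measure both views.

```bash
cat > h.py <<'E'
from station import *
import cv2,numpy as np
from scipy.spatial.transform import Rotation as R
def ray(n,px):
    m=camera_model(n);f=210/np.tan(np.radians(m['fovy']/2))
    K=np.array([[f,0,m['cx']],[0,f,m['cy']],[0,0,1]])
    u=cv2.undistortPoints(np.array(px,float).reshape(-1,1,2),K,m['D'])[:,0]
    d=R.from_quat(m['attitude']).apply(np.c_[u,np.ones(len(u))]);return m['eye'],d
def plane(n,px,z):
    e,d=ray(n,px);return e+d*((z-e[2])/d[:,2])[:,None]
def tri(a,b):
    e1,d1=ray('top',[a]);e2,d2=ray('side',[b]);d1,d2=d1[0],d2[0]
    t=np.linalg.lstsq(np.c_[d1,-d2],e2-e1,rcond=None)[0]
    p,q=e1+d1*t[0],e2+d2*t[1];return (p+q)/2,np.linalg.norm(p-q)
E
python3 - <<'E'
from h import *
P={}
for n,(x0,x1,y0,y1) in {'top':(160,225,190,250),'side':(240,300,160,205)}.items():
    im=cv2.imread(f'pics/{n}0.png');hsv=cv2.cvtColor(im,cv2.COLOR_BGR2HSV)
    y=((abs(hsv[...,0].astype(int)-29)<6)&(hsv[...,1]>190)&(hsv[...,2]>90)).astype(np.uint8)
    m=np.zeros_like(y);m[y0:y1,x0:x1]=y[y0:y1,x0:x1]
    c=max(cv2.findContours(m,0,2)[0],key=cv2.contourArea);r=cv2.minAreaRect(c)
    hull=cv2.fillConvexPoly(np.zeros_like(y),cv2.convexHull(c),1)
    g=im.max(2).astype(float); w=np.where((hull>0)&(g<70),1,0)
    N,l,st,ce=cv2.connectedComponentsWithStats(w.astype(np.uint8))
    i=1+st[1:,4].argmax();P[n]=ce[i];print(n,ce[i],st[i],cv2.contourArea(c))
    if n=='top':
        b=cv2.boxPoints(r);print(plane(n,b,90).round(1)); cen=plane(n,[r[0]],90)[0]
    print(plane(n,[ce[i]],93).round(1))
    cv2.imwrite(f'pics/{n}c.png',cv2.resize(im[y0-20:y1+20,x0-20:x1+20],None,fx=5,fy=5,interpolation=0))
print('hatch c',cen);print(tri(P['top'],P['side']))
s=observe();q=R.from_quat(s['eef_rot']);print(q.as_matrix().round(3))
E
```

```text
top [192.57446809 234.38297872] [189 231   8   8  47] 1159.0
[[599.2 279.4  90. ]
 [618.8 175.7  90. ]
 [535.7 158.6  90. ]
 [516.3 261.1  90. ]]
[[545.  214.4  93. ]]Traceback (most recent call last):
  File "<stdin>", line 7, in <module>
ValueError: max() iterable argument is empty
```

```bash
python3 - <<'E'
from h import *
im=cv2.imread('pics/side0.png')
c=im[155:210,235:305];cv2.imwrite('pics/sidec.png',cv2.resize(c,None,fx=10,fy=10,interpolation=0))
w=(im.max(2)<60).astype(np.uint8);N,l,st,ce=cv2.connectedComponentsWithStats(w)
for i in range(1,N):
    if 245<ce[i][0]<270 and 165<ce[i][1]<185 and st[i,4]>5: print(ce[i],st[i],plane('side',[ce[i]],93),tri([192.57,234.38],ce[i]))
print(R.from_quat(observe()['eef_rot']).as_matrix().round(3))
for p in [(134,281),(160,166),(278,270)]: print(plane('top',[p],65).round())
E
```

```text
[255.72727273 173.54545455] [253 173   6   2  11] [[542.34004001 211.98354228  93.        ]] (array([543.88838615, 214.51562827,  91.92504264]), np.float64(2.6580857323774465))
[[-0.962  0.271 -0.   ]
 [ 0.271  0.962 -0.001]
 [-0.    -0.001 -1.   ]]
[[429. 375.  65.]]
[[744. 310.  65.]]
[[448.  -7.  65.]]
```

View pics/sidec.png

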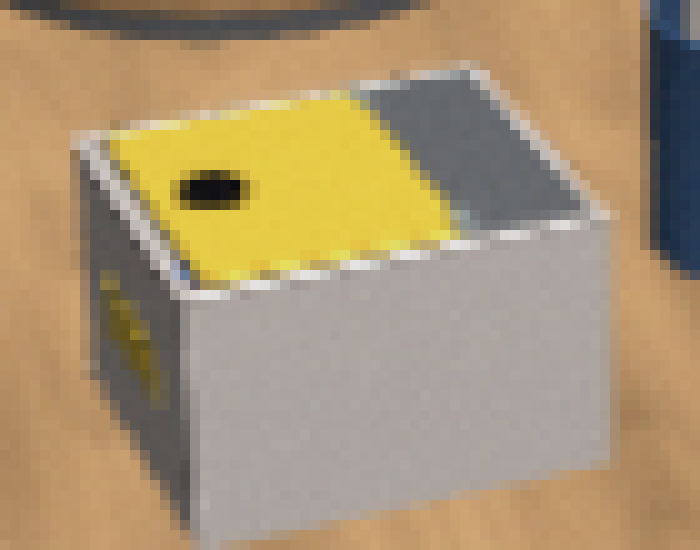

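Both views agree: the pad is at about (545, 214), and the ray intersection gives z = 92 (expected 93). The hatch measures 85 x 105 mm. I'll move above the pad with the fingers shut.

Call:
servo_tool(steps="-0.015 -0.005 0 0; -0.05 -0.018 0 0; -0.09 -0.033 0 0; -0.13 -0.048 0 0; -0.17 -0.062 0 0; -0.21 -0.077 0 0; -0.25 -0.092 0 0; -0.29 -0.106 0 0; -0.33 -0.121 0 0; -0.37 -0.136 0 0", hand=0)

```text
t: 1.1
tcp_pos: [463.0, 271.7, 231.2]
eef_rot: [0.137, 0.991, -0.0, -0.0]
ft_force: [0.6, 1.0, -0.8]
grip_width: -0.0
```

Call:
servo_tool(steps="-0.04 -0.015 0.01 0; -0.07 -0.026 0.025 0; -0.09 -0.033 0.045 0; -0.096 -0.035 0.065 0; -0.096 -0.035 0.085 0; -0.096 -0.035 0.095 0; -0.096 -0.035 0.1 0; -0.096 -0.035 0.1 0; -0.096 -0.035 0.1 0; -0.096 -0.035 0.1 0")

```text
t: 2.1
tcp_pos: [545.0, 214.6, 132.3]
eef_rot: [0.137, 0.991, 0.0, 0.001]
ft_force: [0.5, 0.1, 0.4]
grip_width: 0.2
```

```bash
python3 - <<'E'
from h import *
s=observe();print(s['t'],s['tcp_pos'],s['ft_force'],s['grip_width'],R.from_quat(s['eef_rot']).as_matrix().round(3))
a=camera('top')[180:260,150:240,::-1];b=camera('side')[120:210,225:315,::-1]
cv2.imwrite('pics/above.png',np.hstack([cv2.resize(a,(400,400)),cv2.resize(b,(400,400))]))
E
```

```text
2.1 [544.9572793  214.5718132  132.30323096] [0.50114998 0.09543485 0.38059108] 0.23983879883561218 [[-0.963  0.271  0.001]
 [ 0.271  0.963  0.   ]
 [-0.001  0.001 -1.   ]]
```

View pics/above.png

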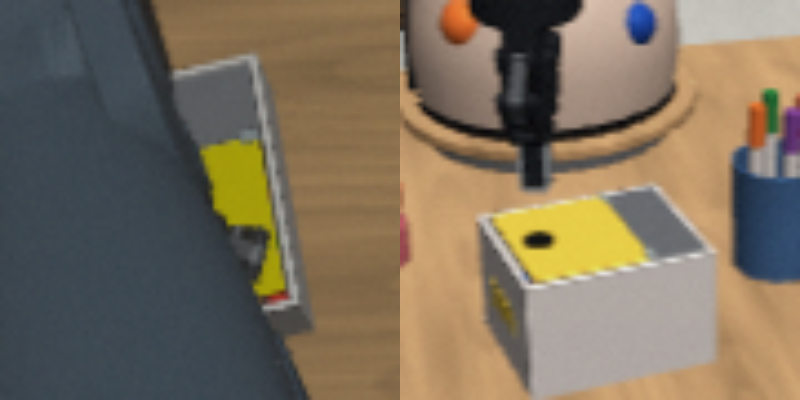

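The fingertips are above the pad (right half: tips at (535,185), pad at (538,240)). I'll descend and feel for contact.

Call:
servo_tool(steps="0 0 0.01 0; 0 0 0.02 0; 0 0 0.028 0; 0 0 0.033 0; 0 0 0.035 0; 0 0 0.036 0; 0 0 0.037 0; 0 0 0.038 0; 0 0 0.038 0; 0 0 0.038 0")

```text
t: 3.2
tcp_pos: [544.6, 214.2, 93.5]
eef_rot: [0.137, 0.991, 0.0, 0.0]
ft_force: [-0.0, -0.5, -0.3]
grip_width: 0.3
```

Call:
servo_tool(steps="0 0 0.0005 0; 0 0 0.001 0; 0 0 0.0015 0; 0 0 0.002 0; 0 0 0.0025 0; 0 0 0.003 0; 0 0 0.0035 0; 0 0 0.004 0; 0 0 0.004 0; 0 0 0.004 0")

```text
t: 4.2
tcp_pos: [544.6, 214.3, 89.3]
eef_rot: [0.137, 0.991, -0.0, 0.0]
ft_force: [0.0, 0.6, 2.6]
grip_width: 0.0
```

Call:
servo_tool(steps="0 0 0.0003 0; 0 0 0.0005 0; 0 0 0.0007 0; 0 0 0.0007 0; 0 0 0.0007 0; 0 0 0.0007 0; 0 0 0.0007 0; 0 0 0.0007 0; 0 0 0.0007 0; 0 0 0.0007 0")

```text
t: 5.2
tcp_pos: [544.6, 214.3, 88.8]
eef_rot: [0.137, 0.991, 0.0, 0.0]
ft_force: [0.0, 0.9, 4.5]
grip_width: 0.2
```

The force is now 4.5 N at a depth of about 4.2 mm, past the 3 mm needed. I'll draw back up and to the front.

Call:
servo_tool(steps="0 0 -0.006 0; 0.003 0 -0.02 0; 0.015 0 -0.045 0; 0.035 0 -0.075 0; 0.06 0 -0.105 0; 0.085 0 -0.13 0; 0.105 0 -0.145 0; 0.12 0 -0.15 0; 0.12 0 -0.15 0; 0.12 0 -0.15 0")

```text
t: 6.2
tcp_pos: [429.0, 246.8, 238.0]
eef_rot: [0.137, 0.991, -0.0, -0.0]
ft_force: [0.1, 0.4, -0.0]
grip_width: -0.3
```

Call:
servo_tool(steps="0 0.02 0 0; 0 0.05 0 0; 0 0.09 0 0; 0 0.12 0 0; 0 0.14 0 0; 0 0.15 0 0; 0 0.15 0 0; 0 0.15 0 0; 0 0.15 0 0; 0 0.15 0 0")

```text
t: 7.2
tcp_pos: [469.8, 390.3, 239.0]
eef_rot: [0.137, 0.991, 0.0, 0.0]
ft_force: [-0.2, -0.1, -1.0]
grip_width: -0.2
```

```bash
python3 - <<'E'
from h import *
s=observe();print(s['t'],s['tcp_pos'],s['ft_force'])
for n in('top','side'): cv2.imwrite(f'pics/{n}1.png',camera(n)[:,:,::-1])
a=cv2.imread('pics/top1.png')[150:300,100:420];b=cv2.imread('pics/side1.png')[100:360,190:430]
cv2.imwrite('pics/after.png',np.hstack([cv2.resize(a,(400,188)) if 0 else cv2.resize(a,(480,225)).repeat(1,0) if 0 else cv2.copyMakeBorder(cv2.resize(a,(400,188)),0,312-188+88,0,0,0),cv2.resize(b,(369,400))]))
E
```

```text
7.2 [469.78860522 390.27474405 238.97462675] [-0.1728206  -0.07971046 -0.98577332]
```

View pics/after.png

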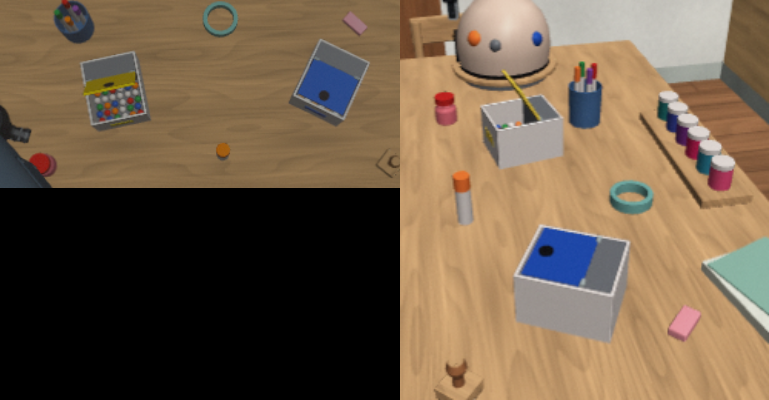

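The picture shows the yellow hatch standing open, with its edge at about (520,95) in the right half and the beads visible. The blue hatch is shut and the bystanders haven't moved. I'll wait a bit over a second and look again.

Call:
servo_tool(steps="0 0 0 0; 0 0 0 0; 0 0 0 0; 0 0 0 0; 0 0 0 0; 0 0 0 0; 0 0 0 0; 0 0 0 0; 0 0 0 0; 0 0 0 0")

```text
t: 8.3
tcp_pos: [469.8, 391.2, 238.6]
eef_rot: [0.137, 0.991, -0.0, -0.0]
ft_force: [-0.2, 0.4, -0.8]
grip_width: -0.3
```

Call:
servo_tool(steps="0 0 0 0; 0 0 0 0; 0 0 0 0; 0 0 0 0; 0 0 0 0; 0 0 0 0; 0 0 0 0; 0 0 0 0; 0 0 0 0; 0 0 0 0")

```text
t: 9.3
tcp_pos: [469.8, 391.2, 238.6]
eef_rot: [0.137, 0.991, -0.0, -0.0]
ft_force: [-0.6, -0.6, -0.9]
grip_width: -0.3
```

```bash
python3 - <<'E'
from h import *
im=camera('side')[:,:,::-1];cv2.imwrite('pics/side2.png',im)
o=cv2.imread('pics/side1.png');d=cv2.absdiff(im,o).max(2)
print((d[150:]>40).sum()); o=cv2.imread('pics/side0.png');d=cv2.absdiff(im,o).max(2)>60
N,l,st,ce=cv2.connectedComponentsWithStats(d.astype(np.uint8));print([(list(map(int,s))) for s in st[1:] if s[4]>8])
E
```

```text
4
[[0, 0, 66, 158, 7118], [63, 0, 5, 18, 44], [86, 0, 51, 113, 2450], [102, 0, 9, 9, 32], [193, 0, 45, 112, 2711], [259, 148, 4, 7, 15], [246, 159, 35, 25, 458], [65, 170, 30, 55, 705], [58, 189, 5, 14, 24], [0, 209, 13, 19, 161], [53, 229, 24, 12, 57]]
```

View pics/side2.png

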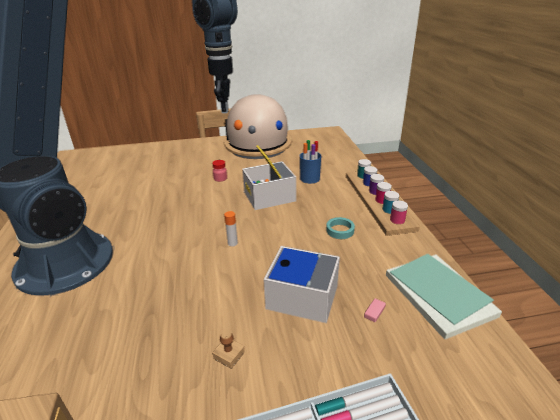

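The yellow hatch is still open, with its edge near (262,148). Only the arm and the yellow hatch differ from the first picture.

```bash
python3 -c "
from station import *
print(finish_job())"
```

```text
the job is handed in; nothing more can be done
None
```

The yellow hatch is open, and I handed the job in at about 9.4 s. With the fingers shut, I pressed its pad once, about 4 mm deep (4.5 N measured). Then I drew back up and to the front, and the hatch sprang open by itself.

**Last checks:** the hatch was still open 2 s after the first picture of it open, with the fingers well clear and the force reading near zero. Comparing side pictures from before and after, only the arm and the yellow hatch had changed. The blue hatch is shut and nothing else moved.

**Measurement:** the two camera views placed the pad within about 3 mm of each other, and the press worked at that spot. No check failed.

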